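# Pin the tube rack into the shaker cradle

### The job

Set the tube rack upright into the cradle on the shaker, so that it sits down flat between the guides, then push the locking pin through the holes of both cradle cheeks and the rack, from whichever end is free, until its collar is fully home against the cheek. Keep the tubes upright all the while, do not disturb the bottle, dish, flask and scale standing around, and let go of everything at the end.

Things in the scene. Friction and masses are not known exactly. Their poses are not given: they have to be found in the camera images.
- bore (a point): Centre of the cradle: midway between the holes of its two cheeks, on their common axis, 90 mm above the bench. y runs along the pin line through the holes (level), z up. Cheeks: upright aluminium plates 50 wide (x), 56 high, at y = 28 to 38 and -38 to -28 mm, each with an 18 mm round hole 30 mm above the shaker's blue top. Place and yaw (to 20 degrees) vary.
- cradle: The fixed shaker that carries the cradle: white box with blue top, 170 (x) by 160 (y) by 60 mm high; origin centre of its underside, axes as bore. The rack stands on the blue top between the cheeks, long side along x, centred on bore; low guides with flared lips (22 mm high) leave it about 2 mm of play each way. Seated, rack_center is 25 mm above bore.
- rack_center (a point): Centre of the loose tube rack, 55 mm above its underside: 120 long (x), 46 wide (y), 110 mm high; two aluminium side plates 60 mm high, eight capped tubes between, caps to 74 mm above the underside. Mid-length, 25 mm below this point, an 18 mm hole in each side plate; the way between is clear along y. Starts upright on the bench beside the shaker, left or right. Either way round is right.
- rack_bar (a point): Centre of the rack's grey carrying bar, 47 mm above rack_center: 120 long along x, 16 wide, 16 high, standing clear above the tubes, for a grip from above across the bar.
- pin_grip (a point): Loose locking pin, 162 mm long, lying level on the bench on the other side than the rack. This point: centre of its dark grip block, 44 long (x), 24 wide (y), 40 high, to be gripped from above across its width. x points along the pin to its tip. After the block: neck, a 28 mm round collar (front face 40 mm from this point), then a steel rod 12 mm thick, 100 long, last 12 mm tapered.
- pin_collar (a point): Centre of the front face of the pin's collar, on the rod's axis: the face that ends up against the outer face of a cheek (38 mm from bore along y).
- pin_tip (a point): The tip of the pin, on the rod's axis, 140 mm in front of the grip's centre, 100 mm in front of the collar face. Fully home it stands 24 mm beyond the outer face of the far cheek.
- pin: The locking pin as a body, 0.12 to 0.23 kg; its origin lies 20 mm below pin_grip, same axes.
- rack: The rack as a body, 0.3 to 0.55 kg; its origin is the centre of its underside, same axes as rack_center.
- bottle_center (a point): Loose amber bottle, 60 mm across, 155 mm tall; the point is its centre. It stands on the bench on the pin line, about 165 mm from bore, at one of the two ends (which varies), and bars the way for pin and gripper there. Leave it alone.
- dish_center (a point): Loose white dish, 70 mm across, 28 mm high; the point is its centre. It stands on the bench at the other end of the pin line, about 165 mm from bore; the pin and gripper pass above it. Leave it alone.
- flask_center (a point): Loose glass conical flask, 76 mm across at its foot, 124 mm tall, beyond the shaker; the point is its centre. Leave it alone.
- scale_center (a point): Loose grey pocket scale, 75 by 115 by 19 mm, beyond the shaker; the point is its centre. Leave it alone.
Mind the look-alikes: they are no part of the job. Of the things that look like the pin, take the one that is farthest to the robot's left at the start.

How it is judged:
By the outcome, as a careful person would: the job done as asked, in the order asked, and still so for the second after the job is handed in, with the robot touching nothing.
It also fails if it takes over 72 s, if anything falls off the work surface, if the arm or the gripper's body presses on something with over 40 N, if the wrist force passes 120 N, or if a joint passes its speed limit or range.

### The arm

A 6-joint arm with a two-finger parallel gripper is mounted at the origin on the work surface. World frame = base frame: x ahead of the robot, y to its left, z up, the work surface at z = 0. Lengths are in m, angles in rad, forces in N, time in s.
With the tool pointing down it reaches from about 0.325 to 0.925 m from the base axis. Payload 3.1 kg.
Tool frame: the origin (TCP) lies between the finger pads; the fingertips stand 19 mm ahead of it and the grasp point (between the pads) is the TCP; z points along the fingers, y is the line along which they close (so a half turn about z gives the same grasp; the last joint's range is limited). The gripper opens to 85 mm and grips with 20 to 120 N. Pads are 22 mm wide; open, the fingers measure 114 mm over their backs; the gripper's body (76 mm by 85 mm) begins 54 mm behind the grasp point. The pads swing forward as they close: fully open they stand 13 mm farther back than shut.
Start: joints at [-1.457, 0.217, 1.613, -0, 1.311, -0.112], TCP at [0.14, -0.609, 0.25] pointing down, gripper open.
Joint ranges: [-2.75, 2.75], [-0.78, 2.1], [0.31, 2.55], [-1.13, 4.27], [0.13, 2.63], [-2.58, 2.58]. Speed limits (rad/s): [2.79, 2.79, 3.14, 3.14, 3.14, 3.14].

### API

Orientations are given as [roll, pitch, yaw] about the fixed x, y, z axes, in that order (R = Rz(yaw) Ry(pitch) Rx(roll)).
In Python, from rig import robot, vision gives the robot as it stands.
- The arm moves only by the shell command python3 -m inch 'ROWS'. ROWS is JSON, a list of rows, each an object with "travel": the shift along the tool's x, y, z in units of 50 mm (1.0 is 50 mm), a list of three; "yaw": the turn about the tool's z in units of 6 degrees (1.0 is 6 degrees); "claw": the finger opening in mm, from 0 to 85.4. In form: [{"travel": [x, y, z], "yaw": yaw, "claw": claw}, ...]. A call has 1 to 12 rows; each row shifts and turns the commanded pose from where the row before left it, along the tool's axes as they then stand; what a row does not reach is not made up. A row lasts 1/8 s, in which the tool goes at most 62.5 mm and 10.7 degrees, less where a joint would pass 70% of its speed; a pose out of reach is approached as far as the arm can. A call is refused whole if a number of a shift passes 1 or a number of a turn 1, either way. A call with a gripper value outside its range is refused whole. The fingers move at their own pace and stop on an object; the grip force is fixed at half the most. Time passes only in rows, so rows that do not move let the fingers close. It gives the time, the measured TCP pose, the force, the opening and the grip force at its end, in the units of the state.
- robot.state(): the state, without advancing time (a new reading comes with each control period).
- vision.get_image(name): name is "side" or "top"; returns a dict with "image" (420x560x3 uint8, red, green, blue), "fovy" (degrees; the focal length in pixels is half the picture's height over the tangent of half this angle, whatever the lens; pixels are square), "cx", "cy" (the principal point, pixels), "eye" and "orientation" of the camera in the world. Camera axes: x right, y down, z forward; pixel columns grow to the right and rows downward; lengths in m; the calibration is good to about 2 mm. A picture is of the moment at which its call begins. There is no depth.
- robot.hand_in(): hands the job in; it is judged then, once.
Trained networks look in a picture, given as the dict that the camera call returned (one of the last four; its "shot" number tells which), for a name from the list of things; names that differ only in an ending like _2 or _b are one class to them, and where a whole thing is asked for, a point or a joint stands for the part that bears it (a point fixed in the world has none). Each returns a list of dicts, best first, with "p" (0 to 1); they miss things now and then, are a little off and sometimes report something else, mostly with a low value. They report only what shows in the picture. A call takes as long as a camera call. They do not tell look-alikes from the thing itself.
- vision.trace(picture, query): "region" (420x560 bool, what is visible of it) and "box" ([left, top, width, height] in pixels, round what is visible of it).
The state is a dict: "clock": time; "joints": joint angles; "joint_velocities": joint speeds; "tau": joint torques, N m; "tcp_pos": TCP position; "tool_rot": TCP orientation; "ft_force": force on the tool from outside, world axes, zero at the start; "wrist_torque": the same for the moment, N m; "finger_gap": opening from 0.0 (shut) to 1.0 (fully open); "grasp_force": force on a finger pad.
Only numpy, scipy, OpenCV 4.12 (cv2) and the standard library are available. Lean on these libraries where they do the work, as an engineer would, in place of code of your own. Each camera call takes 0.05 s, during which the arm holds its last target. There are 200 camera calls.

## Working session

There is one attempt and no reset: what is moved stays moved. The work goes in short steps, Python scripts to look and compute and a shell command to move; the robot and the scene stay as the last step left them, time stands still between calls to the robot, and variables do not carry over. Pictures are saved under pics/ and viewed, at most 10 in all, crops included, and the job is handed in when it is done.

```bash
mkdir -p pics; ls; cat > h.py <<'E'
import numpy as np, cv2
from scipy.spatial.transform import Rotation as Ro
from rig import robot, vision
def cam(p):
    f=p["image"].shape[0]/2/np.tan(np.radians(p["fovy"])/2)
    o=np.array(p["orientation"]); R=Ro.from_euler('xyz',o).as_matrix() if o.size==3 else (o if o.shape==(3,3) else None)
    return f,R,np.array(p["eye"])
def proj(p,X):
    f,R,e=cam(p); c=(np.atleast_2d(X)-e)@R
    return np.c_[f*c[:,0]/c[:,2]+p["cx"],f*c[:,1]/c[:,2]+p["cy"]]
def ray(p,u,v):
    f,R,e=cam(p); d=R@np.array([(u-p["cx"])/f,(v-p["cy"])/f,1]); return e,d
def onz(p,u,v,z):
    e,d=ray(p,u,v); return e+d*(z-e[2])/d[2]
def save(n,im): cv2.imwrite("pics/"+n,cv2.cvtColor(im,cv2.COLOR_RGB2BGR))
E
python3 - <<'E'
from h import *
for n in("side","top"):
    p=vision.get_image(n); save(n+"0.png",p["image"]); print(n,{k:v for k,v in p.items() if k!="image"})
    for q in("pin","rack","cradle","bottle_center","dish_center","flask_center","scale_center"):
        for r in vision.trace(p,q): 
            ys,xs=np.nonzero(r["region"]); print(q,round(r["p"],2),np.round(r["box"]),len(xs),xs.mean().round(),ys.mean().round())
print(robot.state())
E
```

```text
pics
side {'fovy': 57.048150175980425, 'cx': 278.04516458903447, 'cy': 209.0483656873154, 'eye': array([0.27129329, 0.67720561, 0.66571346]), 'orientation': array([-2.265955  , -0.00517717, -2.74416059]), 'shot': 1}
pin 0.63 [148. 330.  78.  40.] 956 196.0 350.0
pin 0.58 [322. 267.  73.  46.] 794 347.0 288.0
pin 0.57 [346. 199.  51.  31.] 427 378.0 211.0
rack 0.75 [317. 130.  47.  33.] 1339 341.0 146.0
cradle 0.66 [231. 188.  72.  66.] 3819 269.0 220.0
bottle_center 0.98 [251. 224.  28.  67.] 1477 263.0 262.0
bottle_center 0.3 [321. 127.  47.  36.] 1372 341.0 146.0
dish_center 0.54 [260. 181.  21.   7.] 144 271.0 182.0
dish_center 0.24 [318. 131.  46.  33.] 1386 341.0 146.0
flask_center 0.58 [213. 142.  28.  45.] 768 227.0 169.0
scale_center 0.73 [159. 209.  51.  34.] 1066 183.0 225.0
top {'fovy': 57.27982556832081, 'cx': 278.40043010937666, 'cy': 214.00650991602348, 'eye': array([0.49188052, 0.03676802, 1.10813219]), 'orientation': array([-3.10761348e+00, -1.91865533e-03, -1.56653690e+00]), 'shot': 2}
pin 0.82 [229. 263.  24.  55.] 370 239.0 285.0
pin 0.79 [151. 170.   8.  56.] 358 
[... 503 characters left out ...]
 'joints': array([-1.45722436e+00,  2.16869441e-01,  1.61337444e+00,  5.03416386e-06,
        1.31133972e+00, -1.12212478e-01]), 'joint_velocities': array([ 6.41025770e-04, -4.24192627e-04,  1.03713936e-03,  1.99677404e-04,
       -2.52660623e-04,  1.63853646e-05]), 'tau': array([ 5.29545396e-04, -3.96828604e+01, -3.04232204e+01, -7.31512796e-05,
        5.92838642e-04, -2.37499700e-07]), 'tcp_pos': array([ 0.13993635, -0.60914742,  0.25033261]), 'tool_rot': array([ 3.14158311e+00, -3.82115760e-06,  2.25783153e-01]), 'ft_force': array([-0.26450478, -0.06821439, -0.15912113]), 'wrist_torque': array([ 0.02970833, -0.01217849,  0.04431117]), 'grasp_force': 0.0, 'finger_gap': 1.0003892633437836}
```

View pics/side0.png

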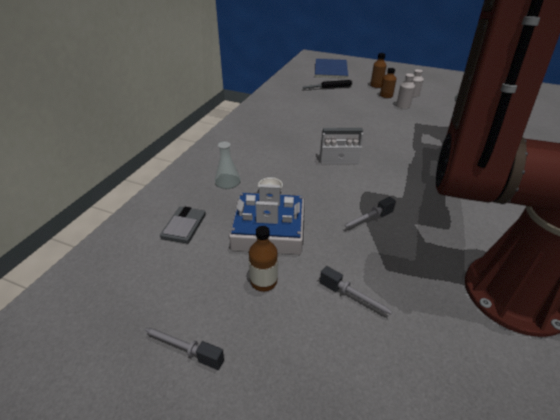

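View pics/top0.png

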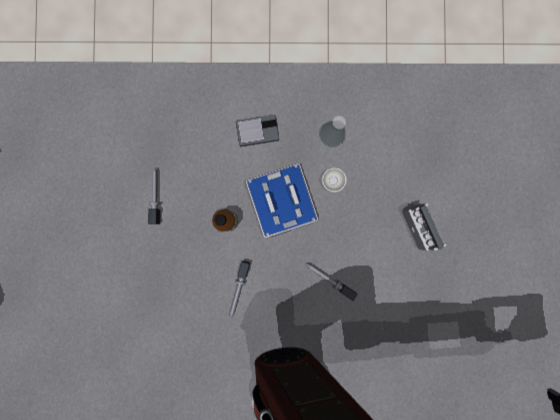

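```bash
cat > comp.py <<'E'
from h import *
def tile(im,cx,cy,s):
    w,h=int(264/s),int(300/s); x,y=int(cx-w/2),int(cy-h/2)
    return cv2.resize(im[y:y+h,x:x+w],(264,300),interpolation=cv2.INTER_CUBIC)
E
python3 - <<'E'
from comp import *
s=vision.get_image("side"); t=vision.get_image("top")
S,T=s["image"],t["image"]
a=np.hstack([tile(T,154,200,4),tile(T,282,200,3),tile(T,422,228,4)])
b=np.hstack([tile(S,188,348,3),tile(S,269,218,3),tile(S,341,148,4)])
save("c1.png",np.vstack([a,b]))
# cradle blue top
hsv=cv2.cvtColor(T,cv2.COLOR_RGB2HSV)
r=[q for q in vision.trace(t,"cradle") if q["region"].sum()>2000][0]
m=cv2.dilate(r["region"].astype(np.uint8),np.ones((7,7)))
blue=((hsv[...,0]>105)&(hsv[...,0]<130)&(hsv[...,1]>130)).astype(np.uint8)*m
ys,xs=np.nonzero(blue)
P=np.array([onz(t,x,y,.06)[:2] for x,y in zip(xs,ys)])
rc=cv2.minAreaRect(P.astype(np.float32)*1000); print("blue",rc,cv2.boxPoints(rc).round())
for q,z in(("pin",.02),("rack",.06),("bottle_center",.155),("dish_center",.028),("flask_center",.0),("scale_center",.019)):
    for g in vision.trace(t,q):
        ys,xs=np.nonzero(g["region"]); P=np.array([onz(t,x,y,z)[:2] for x,y in zip(xs,ys)])*1000
        print(q,round(g["p"],2),cv2.minAreaRect(P.astype(np.float32)),P.mean(0).round())
E
```

```text
blue ((566.5457153320312, 27.13298797607422), (156.4340057373047, 146.6499481201172), 18.50864028930664) [[469.  72.]
 [516. -67.]
 [664. -18.]
 [617. 121.]]
pin 0.82 ((316.0054931640625, 148.31082153320312), (27.09709358215332, 164.6116485595703), 74.42237091064453) [330. 144.]
pin 0.63 ((340.0972900390625, -114.3955078125), (158.6993865966797, 24.15151596069336), 56.620906829833984) [ 332. -126.]
pin 0.58 ((578.5254516601562, 390.4306945800781), (159.2164306640625, 33.93268585205078), 0.8480890989303589) [562. 389.]
rack 0.71 ((489.6356201171875, -359.48699951171875), (136.67181396484375, 71.31532287597656), 24.474334716796875) [ 492. -358.]
bottle_center 0.95 ((507.6374206542969, 168.56875610351562), (56.996826171875, 61.9869499206543), 0.24912942945957184) [507. 168.]
dish_center 0.94 ((625.256103515625, -120.13814544677734), (62.261131286621094, 64.92610168457031), 0.2544105648994446) [ 626. -121.]
flask_center 0.81 ((771.6900024414062, -121.35746765136719), (72.66393280029297, 82.15574645996094), 89.90678405761719) [ 770. -124.]
scale_center 0.91 ((767.1002807617188, 97.60044860839844), (77.57044982910156, 117.37291717529297), 9.796567916870117) [767.  98.]
```

View pics/c1.png

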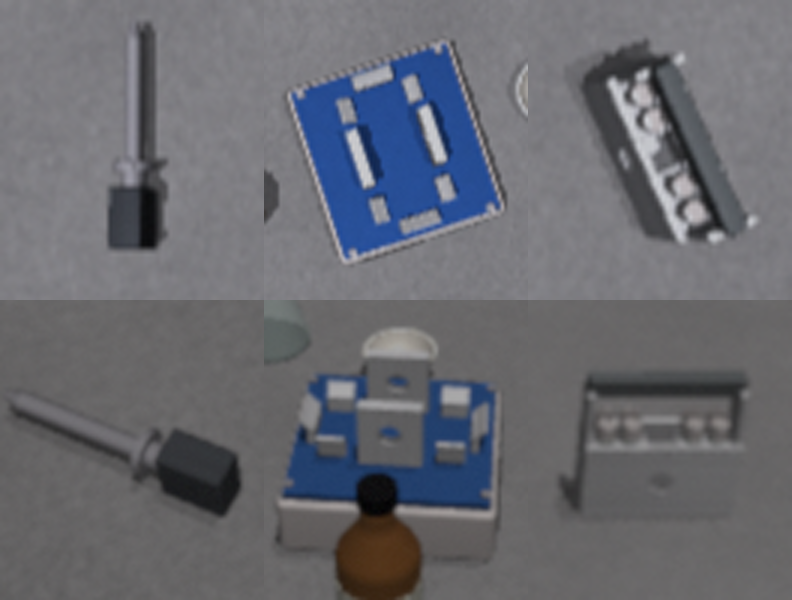

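Three pin-like things appear in the top picture, at (154,204), (239,285) and (335,284). Picture left is world +y, the robot's left, so (154,204) is the one. The crop confirms its block at (152,216) and its tip at (156,168), pointing to +x. The bottle stands at the +y end, so the pin enters from the dish end (−y). Next I fit the poses.

```bash
cat > fit.py <<'E'
from h import *
from scipy.optimize import minimize
def box(cx,cy,cz,a,b,c): return np.array([[cx+i*a/2,cy+j*b/2,cz+k*c/2] for i in(-1,1) for j in(-1,1) for k in(-1,1)])
RACK=[box(0,0,30,120,46,60),box(0,0,102,120,16,16),box(57,0,75,6,16,70),box(-57,0,75,6,16,70)]
PIN=[box(0,0,0,44,24,40),box(38,0,0,4,26,26),box(30,0,0,16,12,12),box(84,0,0,88,12,10),box(134,0,0,12,7,7)]
def sil(p,hulls,T,z0,yaw,xy,k=4):
    im=np.zeros((420*k,560*k),np.uint8); R=Ro.from_euler('z',yaw).as_matrix()
    for h in hulls:
        q=proj(p,(h/1000)@R.T+[xy[0],xy[1],z0])
        cv2.fillConvexPoly(im,cv2.convexHull(((q+.5)*k).astype(np.float32)).astype(np.int32),255)
    return cv2.resize(im,(560,420),interpolation=cv2.INTER_AREA)/255.
def fit(obs,hulls,z0,g):
    def c(v):
        s=0
        for p,m in obs:
            a=sil(p,hulls,None,z0,v[2]/100,v[:2]/1000); s+=np.abs(a-m).sum()/m.sum()
        return s
    g=np.array([g[0]*1000,g[1]*1000,g[2]*100])
    r=minimize(c,g,method="Nelder-Mead",options=dict(initial_simplex=g+np.array([[0,0,0],[8,0,0],[0,8,0],[0,0,8]]),xatol=.05,fatol=1e-4))
    return r.x[:2]/1000,r.x[2]/100,r.fun
def near(p,q,X,d=40):
    u=proj(p,X)[0]; L=[]
    for r in vision.trace(p,q):
        ys,xs=np.nonzero(r["region"])
        if np.hypot(xs.mean()-u[0],ys.mean()-u[1])<d: L.append(r["region"])
    return L[0].astype(float) if L else None
E
python3 - <<'E'
from fit import *
s=vision.get_image("side"); t=vision.get_image("top")
for q,H,z0,g in(("rack",RACK,0,(.49,-.33,.42)),("pin",PIN,.02,(.52,.385,0))):
    obs=[(p,near(p,q,[*g[:2],.04])) for p in(s,t)]
    obs=[o for o in obs if o[1] is not None]
    print(q,len(obs),fit(obs,H,z0,g),*[fit([o],H,z0,g) for o in obs])
for u,v in((267,213.3),(270,195.7)): print(onz(s,u,v,.09))
th=np.radians(18.5)
for y in(.038,-.028):
    X=[.5665-np.sin(th)*y,.027+np.cos(th)*y,.09]; print(y,X,proj(s,X))
E
```

```text
rack 2 (array([ 0.49372253, -0.36354003]), np.float64(0.4039604219736279), np.float64(0.1858646394015835)) (array([ 0.49458679, -0.3639133 ]), np.float64(0.40684571793610624), np.float64(0.09212638423244944)) (array([ 0.49356692, -0.36497375]), np.float64(0.42685057204411364), np.float64(0.10272552643978107))
pin 2 (array([0.51995245, 0.38766014]), np.float64(0.0155123644488377), np.float64(0.3397724161585023)) (array([0.52086039, 0.38795514]), np.float64(0.00022938874123608788), np.float64(0.1951869880554415)) (array([0.5198307 , 0.38809188]), np.float64(0.01118618351394576), np.float64(0.14523612261806132))
[0.55313705 0.06358659 0.09      ]
[0.57324207 0.00061989 0.09      ]
0.038 [np.float64(0.5544424230566065), np.float64(0.06303629889783557), 0.09] [[266.57845887 213.01226692]]
-0.028 [np.float64(0.5753845303793426), np.float64(0.0004469376542264175), 0.09] [[269.22053274 195.44680374]]
```

```bash
cat > to.py <<'E'
import sys,numpy as np
from rig import robot
# usage: x y z yaw  -> turn first (units of 6deg about tool z), then travel units in tool axes
x,y,z,w=map(float,sys.argv[1:5]); s=robot.state(); p=np.array(s["tcp_pos"]); r=s["tool_rot"]
d=np.array([x,y,z])-p; e=np.array([[np.cos(w),np.sin(w),0],[np.sin(w),-np.cos(w),0],[0,0,-1]])
dy=(w-r[2]+np.pi)%(2*np.pi)-np.pi
print("t",round(s["clock"],2),"pos",p.round(4),"rot",np.round(r,3),"F",np.round(s["ft_force"],1),"gap",round(s["finger_gap"]*85.4,1),"grip",round(s["grasp_force"],1))
print("turn units",round(-np.degrees(dy)/6,3),"travel units",(e@d/.05).round(3))
E
python3 to.py .494 -.364 .2 .41
```

```text
t 1.55 pos [ 0.14   -0.6091  0.2503] rot [-3.142 -0.     0.226] F [-0.7 -0.3 -0.1] gap 85.4 grip 0.0
turn units -1.759 travel units [ 8.448 -1.674  1.005]
```

```bash
python3 -m inch '[{"travel":[0,0,0],"yaw":-0.88,"claw":85},{"travel":[0,0,0],"yaw":-0.88,"claw":85},{"travel":[0.7,-0.2,0],"yaw":0,"claw":60},{"travel":[0.95,-0.2,0],"yaw":0,"claw":60},{"travel":[1,-0.2,0.1],"yaw":0,"claw":60},{"travel":[1,-0.2,0.2],"yaw":0,"claw":60},{"travel":[1,-0.2,0.2],"yaw":0,"claw":60},{"travel":[1,-0.2,0.2],"yaw":0,"claw":60},{"travel":[1,-0.2,0.2],"yaw":0,"claw":60},{"travel":[0.95,-0.2,0.1],"yaw":0,"claw":60},{"travel":[0.6,-0.1,0],"yaw":0,"claw":60},{"travel":[0.25,0.03,0],"yaw":0,"claw":60}]'; python3 to.py .494 -.364 .104 .41
```

```text
clock: 3.05
tcp_pos: [0.4954, -0.363, 0.2003]
tool_rot: [-3.142, 0.0, 0.413]
ft_force: [0.1, -0.3, 0.7]
finger_gap: 0.704
grasp_force: 0.0
t 3.05 pos [ 0.4954 -0.363   0.2003] rot [-3.142  0.     0.413] F [ 0.1 -0.3  0.7] gap 60.1 grip 0.0
turn units 0.024 travel units [-0.033  0.008  1.925]
```

Descend, close and lift slightly.

```bash
python3 -m inch '[{"travel":[-0.03,0,0.5],"yaw":0,"claw":60},{"travel":[0,0,0.7],"yaw":0,"claw":60},{"travel":[0,0,0.5],"yaw":0,"claw":60},{"travel":[0,0,0.22],"yaw":0,"claw":60},{"travel":[0,0,0],"yaw":0,"claw":60},{"travel":[0,0,0],"yaw":0,"claw":5},{"travel":[0,0,0],"yaw":0,"claw":5},{"travel":[0,0,0],"yaw":0,"claw":5},{"travel":[0,0,0],"yaw":0,"claw":5},{"travel":[0,0,0],"yaw":0,"claw":5},{"travel":[0,0,0],"yaw":0,"claw":5}]'; python3 to.py .494 -.364 .27 .41
```

```text
clock: 4.42
tcp_pos: [0.4934, -0.3651, 0.1058]
tool_rot: [3.14, -0.001, 0.41]
ft_force: [-0.8, 2.6, 6.2]
finger_gap: 0.175
grasp_force: 59.9
t 4.42 pos [ 0.4934 -0.3651  0.1058] rot [ 3.14e+00 -1.00e-03  4.10e-01] F [-0.8  2.6  6.2] gap 15.0 grip 59.9
turn units 0.002 travel units [ 0.02  -0.014 -3.285]
```

```bash
python3 -m inch '[{"travel":[0,0,-0.2],"yaw":0,"claw":5},{"travel":[0,0,-0.5],"yaw":0,"claw":5},{"travel":[0,0,-0.7],"yaw":0,"claw":5},{"travel":[0,0,-0.7],"yaw":0,"claw":5},{"travel":[0,0,-0.5],"yaw":0,"claw":5},{"travel":[0,0,-0.2],"yaw":0.3,"claw":5},{"travel":[0,0,0],"yaw":0.4,"claw":5},{"travel":[0,0,0],"yaw":0.14,"claw":5},{"travel":[0,0,0],"yaw":0,"claw":5}]'; python3 to.py .5665 .027 .245 .323
```

```text
clock: 5.55
tcp_pos: [0.4921, -0.3641, 0.2428]
tool_rot: [-3.139, 0.001, 0.322]
ft_force: [-0.1, 0.4, -3.4]
finger_gap: 0.174
grasp_force: 58.9
t 5.55 pos [ 0.4921 -0.3641  0.2428] rot [-3.139e+00  1.000e-03  3.220e-01] F [-0.1  0.4 -3.4] gap 14.9 grip 58.9
turn units -0.008 travel units [ 3.894 -6.946 -0.045]
```

```bash
python3 -m inch '[{"travel":[0.15,-0.3,-0.1],"yaw":0,"claw":5},{"travel":[0.35,-0.6,0],"yaw":0,"claw":5},{"travel":[0.45,-0.8,0],"yaw":0,"claw":5},{"travel":[0.5,-0.9,0],"yaw":0,"claw":5},{"travel":[0.5,-0.9,0],"yaw":0,"claw":5},{"travel":[0.5,-0.9,0],"yaw":0,"claw":5},{"travel":[0.45,-0.8,0],"yaw":0,"claw":5},{"travel":[0.4,-0.75,0],"yaw":0,"claw":5},{"travel":[0.3,-0.55,0],"yaw":0,"claw":5},{"travel":[0.2,-0.3,0],"yaw":0,"claw":5},{"travel":[0.09,-0.15,0],"yaw":0,"claw":5},{"travel":[0,0,0],"yaw":0,"claw":5}]'; python3 - <<'E'
from comp import *
from fit import *
s=vision.get_image("side"); t=vision.get_image("top"); st=robot.state(); c=st["tcp_pos"]; print(c,st["tool_rot"])
print(fit([(s,near(s,"rack",[c[0],c[1],c[2]-.07]))],RACK,c[2]-.104,(c[0],c[1],.323)))
save("a.png",np.hstack([tile(s["image"],269,205,3),tile(t["image"],282,200,3)]))
E
python3 to.py .5665 .027 .166 .323
```

```text
clock: 7.05
tcp_pos: [0.5672, 0.0264, 0.2493]
tool_rot: [3.141, 0.0, 0.323]
ft_force: [0.2, -0.5, -4.3]
finger_gap: 0.174
grasp_force: 58.9
[0.56711266 0.02556002 0.24922342] [3.14110548e+00 5.80275293e-04 3.21234011e-01]
(array([0.56697473, 0.02914928]), np.float64(0.3439065682402095), np.float64(0.12994200948353196))
t 7.2 pos [0.5671 0.0255 0.2492] rot [3.141 0.    0.321] F [-0.6  0.1 -4.1] gap 15.1 grip 58.9
turn units -0.02 travel units [-0.002 -0.033  1.664]
```

View pics/a.png

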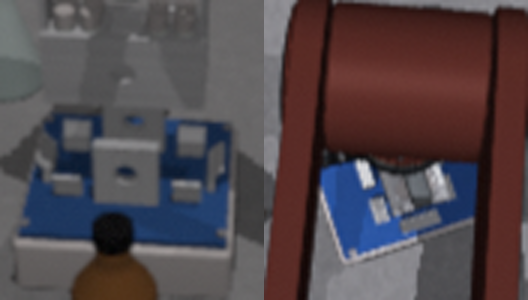

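The crop shows the rack hanging level above the cradle, its hole at tile (125,75) in line with the cheek hole at (127,174). Lowering.

```bash
python3 -m inch '[{"travel":[0,-0.02,0.2],"yaw":0,"claw":5},{"travel":[0,0,0.4],"yaw":0,"claw":5},{"travel":[0,0,0.3],"yaw":0,"claw":5},{"travel":[0,0,0.15],"yaw":0,"claw":5},{"travel":[0,0,0.05],"yaw":0,"claw":5},{"travel":[0,0,0],"yaw":0,"claw":5}]'; python3 -m inch '[{"travel":[0,0,0.08],"yaw":0,"claw":5},{"travel":[0,0,0.08],"yaw":0,"claw":5},{"travel":[0,0,0.08],"yaw":0,"claw":5},{"travel":[0,0,0.08],"yaw":0,"claw":5},{"travel":[0,0,0],"yaw":0,"claw":5}]';python3 to.py .5665 .027 .166 .323
```

```text
clock: 7.95
tcp_pos: [0.5672, 0.0275, 0.1945]
tool_rot: [3.141, -0.0, 0.322]
ft_force: [-0.5, -0.1, -2.9]
finger_gap: 0.17
grasp_force: 58.9
clock: 8.57
tcp_pos: [0.5671, 0.0273, 0.1795]
tool_rot: [3.141, 0.0, 0.322]
ft_force: [-2.9, -0.3, 3.5]
finger_gap: 0.179
grasp_force: 59.8
t 8.57 pos [0.5671 0.0273 0.1795] rot [3.141 0.    0.322] F [-2.9 -0.3  3.5] gap 15.3 grip 59.8
turn units -0.007 travel units [-0.013  0.003  0.271]
```

```bash
python3 -m inch '[{"travel":[-0.03,0,0],"yaw":0,"claw":5},{"travel":[0,0,0.07],"yaw":0,"claw":5},{"travel":[0,0,0],"yaw":0,"claw":5}]';python3 to.py .5665 .027 .166 .323
```

```text
clock: 8.95
tcp_pos: [0.5663, 0.0267, 0.1786]
tool_rot: [3.141, -0.001, 0.323]
ft_force: [-8.6, -1.0, 15.3]
finger_gap: 0.176
grasp_force: 61.5
t 8.95 pos [0.5663 0.0267 0.1786] rot [ 3.141e+00 -1.000e-03  3.230e-01] F [-8.6 -1.  15.3] gap 15.0 grip 61.5
turn units -0.004 travel units [ 0.006 -0.003  0.251]
```

```bash
python3 -m inch '[{"travel":[-0.03,0,0],"yaw":0,"claw":5},{"travel":[-0.03,0,0],"yaw":0,"claw":5},{"travel":[0,0,0],"yaw":0,"claw":5}]';python3 to.py .5665 .027 .166 .323;  python3 -m inch '[{"travel":[0,0,0.05],"yaw":0,"claw":5},{"travel":[0,0,0],"yaw":0,"claw":5}]';python3 to.py .5665 .027 .166 .323
```

```text
clock: 9.32
tcp_pos: [0.565, 0.0264, 0.1779]
tool_rot: [3.14, -0.006, 0.322]
ft_force: [-3.6, 0.1, 8.8]
finger_gap: 0.174
grasp_force: 60.7
t 9.32 pos [0.565  0.0264 0.1779] rot [ 3.14  -0.006  0.322] F [-3.6  0.1  8.8] gap 14.9 grip 60.7
turn units -0.009 travel units [ 0.033 -0.002  0.239]
clock: 9.57
tcp_pos: [0.5645, 0.0259, 0.1772]
tool_rot: [3.14, -0.004, 0.323]
ft_force: [-8.5, 0.4, 16.7]
finger_gap: 0.174
grasp_force: 62.0
t 9.57 pos [0.5645 0.0259 0.1772] rot [ 3.14  -0.004  0.323] F [-8.5  0.4 16.7] gap 14.9 grip 62.0
turn units -0.004 travel units [ 0.045 -0.008  0.224]
```

```bash
python3 - <<'E'
from comp import *
from fit import *
s=vision.get_image("side"); t=vision.get_image("top"); st=robot.state(); c=st["tcp_pos"]
g=near(s,"rack",[c[0],c[1],c[2]-.07])
print(c,g is not None and fit([(s,g)],RACK,c[2]-.1055,(c[0],c[1],.323)))
S=s["image"];save("b.png",np.hstack([cv2.resize(S[155:255,215:315],(600,600),interpolation=cv2.INTER_CUBIC)]))
E
```

```text
[0.56447215 0.02589625 0.17719725] (array([0.56706963, 0.02628832]), np.float64(0.30259862156038403), np.float64(0.2988191073456548))
```

View pics/b.png

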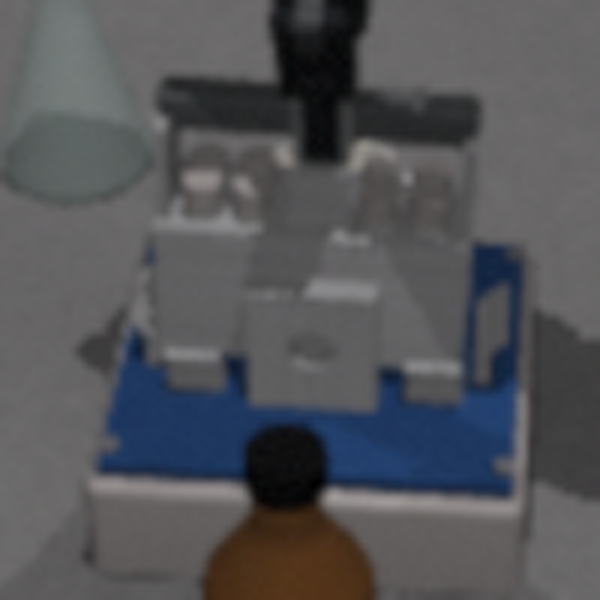

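```bash
python3 - <<'E'
from fit import *
s=vision.get_image("side"); R=Ro.from_euler('z',.322).as_matrix()
c=np.array([.5645,.0259,.1735])
for pt in(0,-2,-4,-6):
    B=Ro.from_euler('y',pt,degrees=True).as_matrix()
    q=proj(s,np.array([[.06,.008,-.008],[-.06,.008,-.008],[.06,.023,-.042],[-.06,.023,-.042],[0,.023,-.042]])@(R@B).T+c)
    print(pt,((q-[215,155])*6).round().tolist())
E
```

```text
0 [[161.0, 133.0], [482.0, 149.0], [160.0, 230.0], [477.0, 246.0], [318.0, 238.0]]
-2 [[160.0, 129.0], [481.0, 153.0], [156.0, 225.0], [473.0, 250.0], [314.0, 238.0]]
-4 [[159.0, 124.0], [480.0, 158.0], [152.0, 221.0], [469.0, 254.0], [310.0, 237.0]]
-6 [[158.0, 119.0], [478.0, 162.0], [148.0, 216.0], [464.0, 258.0], [306.0, 237.0]]
```

```bash
python3 -m inch '[{"travel":[0,0,-0.1],"yaw":0,"claw":5},{"travel":[-0.05,0,0],"yaw":0,"claw":5},{"travel":[0,0,0.05],"yaw":0,"claw":5},{"travel":[0,0,0.05],"yaw":0,"claw":5},{"travel":[0,0,0],"yaw":0,"claw":5}]';python3 to.py .5665 .027 .166 .323;  python3 -m inch '[{"travel":[0,0,0.04],"yaw":0,"claw":5},{"travel":[0,0,0],"yaw":0,"claw":5}]';python3 to.py .5665 .027 .166 .323
```

```text
clock: 10.4
tcp_pos: [0.5607, 0.0253, 0.1718]
tool_rot: [3.142, -0.001, 0.322]
ft_force: [4.0, 1.5, -4.0]
finger_gap: 0.172
grasp_force: 59.1
t 10.4 pos [0.5607 0.0253 0.1718] rot [ 3.142e+00 -1.000e-03  3.220e-01] F [ 4.   1.5 -4. ] gap 14.7 grip 59.1
turn units -0.01 travel units [0.121 0.005 0.115]
clock: 10.65
tcp_pos: [0.5607, 0.0253, 0.1704]
tool_rot: [3.141, -0.001, 0.322]
ft_force: [4.0, 1.7, -2.0]
finger_gap: 0.175
grasp_force: 59.3
t 10.65 pos [0.5607 0.0253 0.1704] rot [ 3.141e+00 -1.000e-03  3.220e-01] F [ 4.   1.7 -2. ] gap 14.9 grip 59.3
turn units -0.008 travel units [0.12  0.004 0.088]
```

```bash
python3 -m inch '[{"travel":[0.02,0,0.04],"yaw":0,"claw":5},{"travel":[0,0,0.03],"yaw":0,"claw":5},{"travel":[0,0,0],"yaw":0,"claw":5}]';python3 to.py .5665 .027 .166 .323
```

```text
clock: 11.02
tcp_pos: [0.5611, 0.0255, 0.1666]
tool_rot: [-3.142, 0.0, 0.322]
ft_force: [3.8, 1.3, -1.5]
finger_gap: 0.171
grasp_force: 59.3
t 11.03 pos [0.5611 0.0255 0.1666] rot [-3.142  0.     0.322] F [ 3.8  1.3 -1.5] gap 14.6 grip 59.3
turn units -0.008 travel units [0.112 0.006 0.012]
```

```bash
python3 -m inch '[{"travel":[0,0,0.04],"yaw":0,"claw":5},{"travel":[0,0,0],"yaw":0,"claw":5}]';python3 to.py .5665 .027 .166 .323
```

```text
clock: 11.28
tcp_pos: [0.5619, 0.0258, 0.1661]
tool_rot: [3.141, -0.001, 0.322]
ft_force: [2.9, 3.3, 3.6]
finger_gap: 0.177
grasp_force: 60.2
t 11.28 pos [0.5619 0.0258 0.1661] rot [ 3.141e+00 -1.000e-03  3.220e-01] F [2.9 3.3 3.6] gap 15.1 grip 60.2
turn units -0.008 travel units [0.096 0.006 0.002]
```

```bash
python3 -m inch '[{"travel":[0.02,0,0.02],"yaw":0,"claw":5},{"travel":[0,0,0],"yaw":0,"claw":50},{"travel":[0,0,0],"yaw":0,"claw":50},{"travel":[0,0,0],"yaw":0,"claw":50},{"travel":[0,0,-0.3],"yaw":0,"claw":50},{"travel":[0,0,-0.6],"yaw":0,"claw":50},{"travel":[0,0,-0.9],"yaw":0,"claw":50},{"travel":[0,0,-0.6],"yaw":0,"claw":50},{"travel":[0,0,-0.3],"yaw":0,"claw":50}]'; python3 - <<'E'
from comp import *
from fit import *
s=vision.get_image("side"); t=vision.get_image("top")
g=near(s,"rack",[.5665,.027,.12])
print(g is not None and fit([(s,g)],RACK,.06,(.5665,.027,.323)))
S=s["image"];save("d.png",cv2.resize(S[155:255,215:315],(600,600),interpolation=cv2.INTER_CUBIC))
E
python3 to.py .52 .388 .25 .008
```

```text
clock: 12.4
tcp_pos: [0.5632, 0.0257, 0.3023]
tool_rot: [3.14, -0.004, 0.322]
ft_force: [0.0, 1.1, -0.7]
finger_gap: 0.584
grasp_force: 0.0
(array([0.56474313, 0.02548242]), np.float64(0.38045678933248295), np.float64(0.4020798602841947))
t 12.55 pos [0.5623 0.0258 0.2994] rot [ 3.141e+00 -1.000e-03  3.220e-01] F [-1.  -0.1 -0.8] gap 49.6 grip 0.0
turn units 3.0 travel units [-0.788 -7.25   0.987]
```

View pics/d.png

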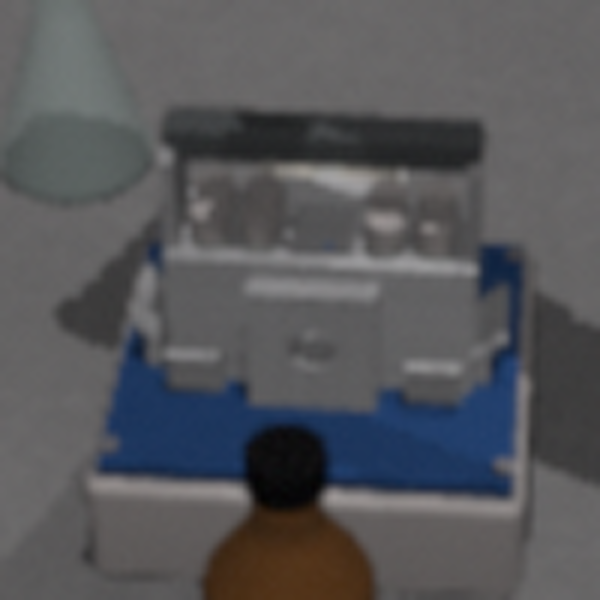

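The crop shows the rack down flat between the guides, level, with its hole behind the cheek hole at (313,348). Next the pin.

```bash
python3 -m inch '[{"travel":[0,0,0],"yaw":0.6,"claw":60},{"travel":[0,0,0],"yaw":0.9,"claw":60},{"travel":[0,0,0],"yaw":0.9,"claw":60},{"travel":[0,0,0],"yaw":0.6,"claw":60},{"travel":[-0.1,-0.6,0],"yaw":0,"claw":60},{"travel":[-0.1,-0.9,0],"yaw":0,"claw":60},{"travel":[-0.1,-1,0],"yaw":0,"claw":60},{"travel":[-0.1,-1,0],"yaw":0,"claw":60},{"travel":[-0.1,-1,0],"yaw":0,"claw":60},{"travel":[-0.1,-1,0],"yaw":0,"claw":60},{"travel":[-0.1,-1,0],"yaw":0,"claw":60},{"travel":[-0.09,-0.75,0],"yaw":0,"claw":60}]';  python3 -m inch '[{"travel":[0,0,0.5],"yaw":0,"claw":60},{"travel":[0,0,0.9],"yaw":0,"claw":60},{"travel":[0,0,0.8],"yaw":0,"claw":60},{"travel":[0,0,0.5],"yaw":0,"claw":60},{"travel":[0,0,0.2],"yaw":0,"claw":60},{"travel":[0,0,0],"yaw":0,"claw":60}]'; python3 to.py .52 .388 .025 .008
```

```text
clock: 14.05
tcp_pos: [0.5182, 0.3895, 0.2958]
tool_rot: [3.139, 0.004, 0.009]
ft_force: [1.2, -1.0, 0.2]
finger_gap: 0.702
grasp_force: 0.0
clock: 14.8
tcp_pos: [0.5189, 0.3874, 0.1521]
tool_rot: [3.14, 0.003, 0.008]
ft_force: [0.4, 0.5, -0.3]
finger_gap: 0.699
grasp_force: 0.0
t 14.8 pos [0.5189 0.3874 0.1521] rot [3.14e+00 3.00e-03 8.00e-03] F [ 0.4  0.5 -0.3] gap 59.7 grip 0.0
turn units -0.001 travel units [ 0.022 -0.011  2.542]
```

```bash
python3 -m inch '[{"travel":[0.02,-0.01,0.4],"yaw":0,"claw":60},{"travel":[0,0,0.8],"yaw":0,"claw":60},{"travel":[0,0,0.7],"yaw":0,"claw":60},{"travel":[0,0,0.4],"yaw":0,"claw":60},{"travel":[0,0,0.2],"yaw":0,"claw":60},{"travel":[0,0,0.04],"yaw":0,"claw":60},{"travel":[0,0,0],"yaw":0,"claw":12},{"travel":[0,0,0],"yaw":0,"claw":12},{"travel":[0,0,0],"yaw":0,"claw":12},{"travel":[0,0,0],"yaw":0,"claw":12},{"travel":[0,0,0],"yaw":0,"claw":12}]'; python3 to.py .52 .388 .23 .008
```

```text
clock: 16.18
tcp_pos: [0.522, 0.3892, 0.0285]
tool_rot: [-3.14, -0.003, 0.008]
ft_force: [0.0, 0.2, 6.6]
finger_gap: 0.269
grasp_force: 59.8
t 16.18 pos [0.522  0.3892 0.0285] rot [-3.14e+00 -3.00e-03  8.00e-03] F [0.  0.2 6.6] gap 23.0 grip 59.8
turn units -0.001 travel units [-0.039  0.025 -4.03 ]
```

```bash
python3 -m inch '[{"travel":[0,0,-0.2],"yaw":0,"claw":12},{"travel":[0,0,-0.6],"yaw":0,"claw":12},{"travel":[0,0,-0.9],"yaw":0,"claw":12},{"travel":[0,0,-1],"yaw":0,"claw":12},{"travel":[0,0,-1],"yaw":0,"claw":12},{"travel":[0,0,-0.6],"yaw":-0.4,"claw":12},{"travel":[0,0,-0.2],"yaw":-0.8,"claw":12},{"travel":[0,0,0],"yaw":-1,"claw":12},{"travel":[0,0,0],"yaw":-1,"claw":12},{"travel":[0,0,0],"yaw":-1,"claw":12},{"travel":[0,0,0],"yaw":-1,"claw":12},{"travel":[0,0,0],"yaw":-1,"claw":12}]'; python3 -m inch '[{"travel":[0,0,0],"yaw":-1,"claw":12},{"travel":[0,0,0],"yaw":-1,"claw":12},{"travel":[0,0,0],"yaw":-1,"claw":12},{"travel":[0,0,0],"yaw":-1,"claw":12},{"travel":[0,0,0],"yaw":-1,"claw":12},{"travel":[0,0,0],"yaw":-1,"claw":12},{"travel":[0,0,0],"yaw":-1,"claw":12},{"travel":[0,0,0],"yaw":-1,"claw":12},{"travel":[0,0,0],"yaw":-1,"claw":12},{"travel":[0,0,0],"yaw":-1,"claw":12},{"travel":[0,0,0],"yaw":-0.8,"claw":12},{"travel":[0,0,0],"yaw":0,"claw":12}]'; python3 to.py .627 -.158 .25 1.894
```

```text
clock: 17.68
tcp_pos: [0.5199, 0.3881, 0.2509]
tool_rot: [-3.141, 0.002, 0.661]
ft_force: [0.4, 0.2, -0.5]
finger_gap: 0.272
grasp_force: 59.1
clock: 19.18
tcp_pos: [0.5201, 0.3882, 0.251]
tool_rot: [-3.14, 0.001, 1.787]
ft_force: [-0.3, -0.6, -1.3]
finger_gap: 0.275
grasp_force: 59.1
t 19.18 pos [0.5201 0.3882 0.251 ] rot [-3.140e+00  1.000e-03  1.787e+00] F [-0.3 -0.6 -1.3] gap 23.5 grip 59.1
turn units -1.019 travel units [-11.037  -1.442   0.02 ]
```

```bash
python3 -m inch '[{"travel":[0,0,0],"yaw":-0.6,"claw":12},{"travel":[0,0,0],"yaw":-0.42,"claw":12},{"travel":[-0.4,-0.05,0],"yaw":0,"claw":12},{"travel":[-0.8,-0.1,0],"yaw":0,"claw":12},{"travel":[-1,-0.14,0],"yaw":0,"claw":12},{"travel":[-1,-0.14,0],"yaw":0,"claw":12},{"travel":[-1,-0.14,0],"yaw":0,"claw":12},{"travel":[-1,-0.14,0],"yaw":0,"claw":12},{"travel":[-1,-0.14,0],"yaw":0,"claw":12},{"travel":[-1,-0.14,0],"yaw":0,"claw":12},{"travel":[-1,-0.14,0],"yaw":0,"claw":12},{"travel":[-1,-0.14,0],"yaw":0,"claw":12}]'; python3 -m inch '[{"travel":[-0.9,-0.1,0],"yaw":0,"claw":12},{"travel":[-0.6,-0.1,0.2],"yaw":0,"claw":12},{"travel":[-0.34,-0.1,0.5],"yaw":0,"claw":12},{"travel":[0,0,0.8],"yaw":0,"claw":12},{"travel":[0,0,0.7],"yaw":0,"claw":12},{"travel":[0,0,0.4],"yaw":0,"claw":12},{"travel":[0,0,0.2],"yaw":0,"claw":12},{"travel":[0,0,0],"yaw":0,"claw":12}]'; python3 to.py .627 -.158 .097 1.894
python3 - <<'E'
from comp import *
from fit import *
s=vision.get_image("side"); t=vision.get_image("top"); c=robot.state()["tcp_pos"]
for p in(s,t):
    g=near(p,"pin",[c[0]-.01,c[1]+.03,.1],60)
    print(None if g is None else (g.sum(),fit([(p,g)],PIN,c[2]-.006,(c[0],c[1],1.894))))
def T(im,u,v,w,h): return cv2.resize(im[v-h//2:v+h//2,u-w//2:u+w//2],None,fx=4,fy=4,interpolation=cv2.INTER_CUBIC)
save("e.png",np.hstack([T(s["image"],275,185,100,130),T(t["image"],325,185,100,130)]))
E
```

```text
clock: 20.68
tcp_pos: [0.6064, -0.0706, 0.2518]
tool_rot: [-3.141, 0.0, 1.892]
ft_force: [-0.4, 0.6, -1.3]
finger_gap: 0.269
grasp_force: 59.0
clock: 21.68
tcp_pos: [0.6222, -0.1599, 0.1119]
tool_rot: [-3.141, 0.0, 1.895]
ft_force: [0.6, -0.2, -0.8]
finger_gap: 0.27
grasp_force: 59.0
t 21.68 pos [ 0.6222 -0.1599  0.1119] rot [-3.141  0.     1.895] F [ 0.6 -0.2 -0.8] gap 23.1 grip 59.0
turn units 0.007 travel units [0.006 0.103 0.298]
(np.float64(207.0), (array([ 0.622668  , -0.15905738]), np.float64(1.9434391394709933), np.float64(0.5285213602349152)))
(np.float64(199.0), (array([ 0.62163056, -0.15733229]), np.float64(1.9068537889195638), np.float64(1.2434919696521824)))
```

View pics/e.png

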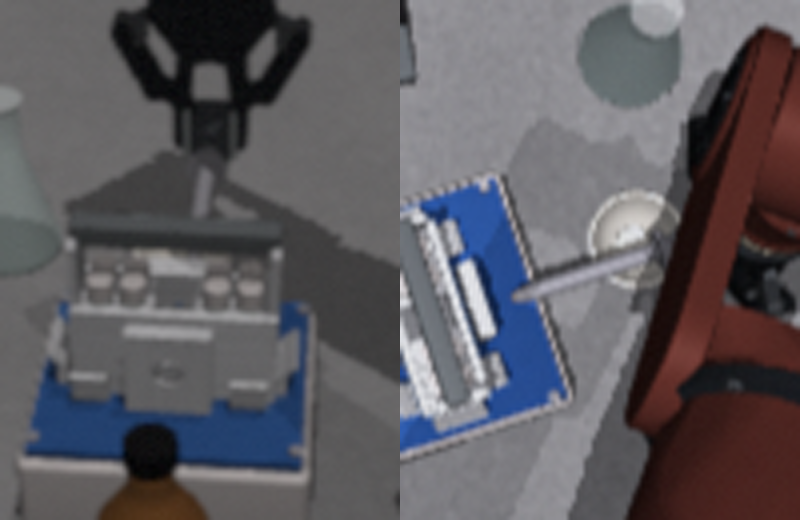

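```bash
python3 - <<'E'
from h import *
t=vision.get_image("top");c=robot.state()["tcp_pos"]
b=np.array([.565,.027]); a=.323; ex=np.array([np.cos(a),np.sin(a)]); ey=np.array([-np.sin(a),np.cos(a)])
f=lambda P:((P[:2]-b)@ex*1000,(P[:2]-b)@ey*1000)
print("tip",f(onz(t,303.3,194.3,.106)),"tcp",f(c),"cheek",f(onz(t,294.4,194.75,.116)))
print("rod a",f(onz(t,275+(640-400)/4,120+258/4,.106)))
for off in(6,): 
    X=c-[0,0,.006]; X=np.array([*(c[:2]+.14*ey),.106]); print("pred tip px",proj(t,X))
# refine rod axis by colour: bright pixels minus local
T=t["image"]; np.save("/tmp/T.npy",T)
print(proj(t,[*(b-.033*ey),.116]),proj(t,[*(b+.033*ey),.116]))
E
```

```text
tip (np.float64(-5.95371459522841), np.float64(-57.946900163827976)) tcp (np.float64(-4.054984214453221), np.float64(-195.84892082427558)) cheek (np.float64(-0.4519112313356688), np.float64(-34.81468886926481))
rod a (np.float64(-7.546211211571704), np.float64(-144.7907882403765))
pred tip px [[302.30883871 193.86234598]]
[[293.67903873 194.80370934]] [[269.43703428 202.78547031]]
```

```bash
python3 -m inch '[{"travel":[0,0.1,0.1],"yaw":0,"claw":12},{"travel":[0,0,0.15],"yaw":0,"claw":12},{"travel":[0.1,0,0.07],"yaw":0,"claw":12},{"travel":[0.05,0,0],"yaw":0,"claw":12},{"travel":[0,0,0],"yaw":0,"claw":12},{"travel":[0,0,0],"yaw":0,"claw":12}]'; python3 - <<'E'
from h import *
t=vision.get_image("top");s=vision.get_image("side");c=np.mean([robot.state()["tcp_pos"]],0)
b=np.array([.565,.027]); a=.323; ex=np.array([np.cos(a),np.sin(a)]); ey=np.array([-np.sin(a),np.cos(a)])
f=lambda P:((P[:2]-b)@ex*1000,(P[:2]-b)@ey*1000); print(c,f(c),robot.state()["tool_rot"])
# warp top view onto the plane z=.09 in cradle axes: 5 px/mm... column = -y along pin, row = -x
def warp(z):
    q=np.float32([[0,0],[1,0],[1,1],[0,1]]); W=[(20,-20),(20,-120),(-20,-120),(20-40,-20)]
    src=np.float32([proj(t,[*(b+ex*x/1000+ey*y/1000),z])[0] for x,y in W]); dst=np.float32([[0,0],[800,0],[800,320],[0,320]])-0
    return cv2.warpPerspective(t["image"],cv2.getPerspectiveTransform(src,dst),(800,280*320//280),flags=cv2.INTER_CUBIC)
i=warp(.09); 
for k in range(10): cv2.line(i,(k*80,0),(k*80,6),(255,0,0),1)
cv2.line(i,(0,160),(800,160),(0,255,0),1)
j=warp(.116)[:270]; cv2.line(j,(0,160),(800,160),(0,255,0),1)
save("f.png",np.vstack([i,j]))
E
```

```text
clock: 22.68
tcp_pos: [0.6248, -0.1511, 0.0961]
tool_rot: [3.141, 0.0, 1.895]
ft_force: [-0.5, 0.5, -1.1]
finger_gap: 0.272
grasp_force: 59.0
[ 0.62480293 -0.15115258  0.09613148] (np.float64(0.16245143157565914), np.float64(-187.92207445964004)) [3.14110535e+00 3.92215989e-04 1.89493398e+00]
```

View pics/f.png

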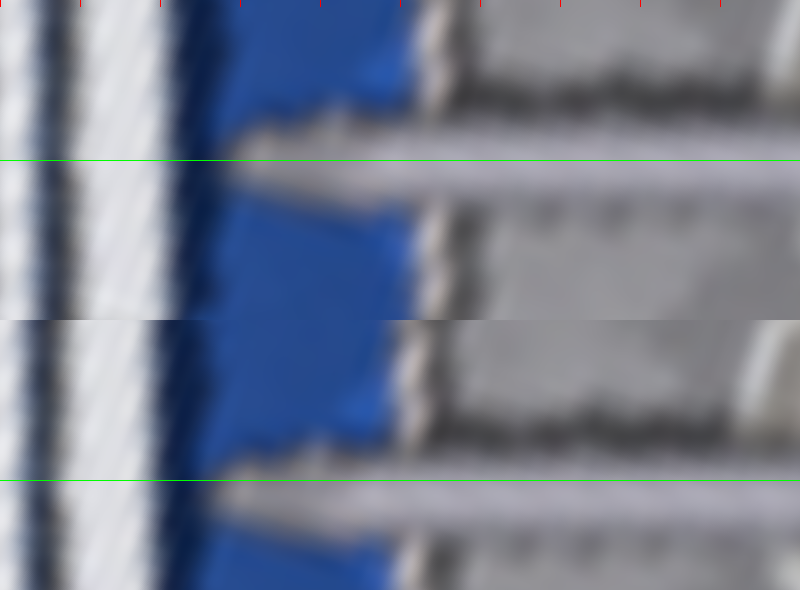

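The warped view shows the rod along the pin line (green, row 160), offset under 1 mm, with the tip at about −48 mm. Inserting.

```bash
python3 -m inch '[{"travel":[0.15,0,0],"yaw":0,"claw":12},{"travel":[0.15,0,0],"yaw":0,"claw":12},{"travel":[0.1,0,0],"yaw":0,"claw":12},{"travel":[0,0,0],"yaw":0,"claw":12}]'; python3 to.py .5897 -.047 .0961 1.894; python3 -m inch '[{"travel":[0.15,0,0],"yaw":0,"claw":12},{"travel":[0.15,0,0],"yaw":0,"claw":12},{"travel":[0,0,0],"yaw":0,"claw":12}]'; python3 to.py .5897 -.047 .0961 1.894
```

```text
clock: 23.28
tcp_pos: [0.6181, -0.1314, 0.0958]
tool_rot: [-3.142, -0.0, 1.896]
ft_force: [0.2, 1.0, -0.7]
finger_gap: 0.273
grasp_force: 59.0
t 23.27 pos [ 0.6181 -0.1314  0.0958] rot [-3.142 -0.     1.896] F [ 0.2  1.  -0.7] gap 23.3 grip 59.0
turn units 0.017 travel units [ 1.781 -0.002 -0.006]
clock: 23.65
tcp_pos: [0.6133, -0.1169, 0.0959]
tool_rot: [3.141, -0.001, 1.895]
ft_force: [0.2, 0.6, -0.9]
finger_gap: 0.275
grasp_force: 59.1
t 23.65 pos [ 0.6133 -0.1169  0.0959] rot [ 3.141e+00 -1.000e-03  1.895e+00] F [ 0.2  0.6 -0.9] gap 23.4 grip 59.1
turn units 0.014 travel units [ 1.475 -0.003 -0.005]
```

```bash
python3 -m inch '[{"travel":[0.2,0,0],"yaw":0,"claw":12},{"travel":[0.2,0,0],"yaw":0,"claw":12},{"travel":[0.2,0,0],"yaw":0,"claw":12},{"travel":[0.1,0,0],"yaw":0,"claw":12},{"travel":[0,0,0],"yaw":0,"claw":12}]'; python3 to.py .5897 -.047 .0961 1.894; python3 -m inch '[{"travel":[0.15,0,0],"yaw":0,"claw":12},{"travel":[0.15,0,0],"yaw":0,"claw":12},{"travel":[0,0,0],"yaw":0,"claw":12}]'; python3 to.py .5897 -.047 .0961 1.894
```

```text
clock: 24.28
tcp_pos: [0.6021, -0.0838, 0.0958]
tool_rot: [3.142, -0.001, 1.895]
ft_force: [0.4, 0.9, -0.4]
finger_gap: 0.272
grasp_force: 59.2
t 24.27 pos [ 0.6021 -0.0838  0.0958] rot [ 3.142e+00 -1.000e-03  1.895e+00] F [ 0.4  0.9 -0.4] gap 23.2 grip 59.2
turn units 0.013 travel units [ 0.776 -0.001 -0.005]
clock: 24.65
tcp_pos: [0.5973, -0.0695, 0.0958]
tool_rot: [3.141, -0.001, 1.895]
ft_force: [1.1, 1.6, -0.2]
finger_gap: 0.275
grasp_force: 59.3
t 24.65 pos [ 0.5973 -0.0695  0.0958] rot [ 3.141e+00 -1.000e-03  1.895e+00] F [ 1.1  1.6 -0.2] gap 23.5 grip 59.3
turn units 0.012 travel units [ 0.475 -0.001 -0.006]
```

```bash
python3 -m inch '[{"travel":[0.15,0,0],"yaw":0,"claw":12},{"travel":[0.15,0,0],"yaw":0,"claw":12},{"travel":[0.1,0,0],"yaw":0,"claw":12},{"travel":[0,0,0],"yaw":0,"claw":12}]'; python3 to.py .5897 -.047 .0961 1.894; python3 -m inch '[{"travel":[0.05,0,0],"yaw":0,"claw":12},{"travel":[0.04,0,0],"yaw":0,"claw":12},{"travel":[0,0,0],"yaw":0,"claw":12}]'; python3 to.py .5897 -.047 .0961 1.894
```

```text
clock: 25.15
tcp_pos: [0.5909, -0.0506, 0.0959]
tool_rot: [3.141, -0.001, 1.895]
ft_force: [0.0, 1.6, 0.9]
finger_gap: 0.272
grasp_force: 59.3
t 25.15 pos [ 0.5909 -0.0506  0.0959] rot [ 3.141e+00 -1.000e-03  1.895e+00] F [0.  1.6 0.9] gap 23.2 grip 59.3
turn units 0.012 travel units [ 0.076 -0.    -0.005]
clock: 25.52
tcp_pos: [0.5898, -0.0472, 0.0959]
tool_rot: [3.141, 0.0, 1.895]
ft_force: [0.5, -0.1, 1.3]
finger_gap: 0.27
grasp_force: 59.3
t 25.52 pos [ 0.5898 -0.0472  0.0959] rot [3.141 0.    1.895] F [ 0.5 -0.1  1.3] gap 23.1 grip 59.3
turn units 0.009 travel units [ 0.004 -0.001 -0.004]
```

```bash
for i in 1 2; do python3 -m inch '[{"travel":[0.03,0,0],"yaw":0,"claw":12},{"travel":[0,0,0],"yaw":0,"claw":12}]'|grep -E "tcp|ft"; done
```

```text
tcp_pos: [0.5898, -0.047, 0.096]
ft_force: [2.4, -4.0, -0.4]
tcp_pos: [0.5898, -0.0469, 0.0961]
ft_force: [3.2, -8.2, -2.2]
```

```bash
python3 -m inch '[{"travel":[0.03,0,0],"yaw":0,"claw":12},{"travel":[0,0,0],"yaw":0,"claw":12}]'|grep -E "tcp|ft"
```

```text
tcp_pos: [0.5898, -0.0469, 0.0963]
ft_force: [4.1, -11.9, -3.4]
```

```bash
python3 -m inch '[{"travel":[0.03,0,0.03],"yaw":0,"claw":12},{"travel":[0,0,0.02],"yaw":0,"claw":12},{"travel":[0,0,0],"yaw":0,"claw":12}]'|grep -E "tcp|ft"; python3 to.py .5897 -.047 .0961 1.894
```

```text
tcp_pos: [0.5901, -0.0468, 0.0961]
ft_force: [1.2, -14.0, 6.4]
t 26.65 pos [ 0.5901 -0.0468  0.0961] rot [3.14  0.01  1.896] F [  1.2 -14.    6.4] gap 23.1 grip 60.3
turn units 0.024 travel units [-0.002 -0.009 -0.001]
```

```bash
python3 -m inch '[{"travel":[0,0,0],"yaw":0,"claw":45},{"travel":[0,0,0],"yaw":0,"claw":45},{"travel":[0,0,0],"yaw":0,"claw":45},{"travel":[0,0,-0.3],"yaw":0,"claw":50},{"travel":[0,0,-0.7],"yaw":0,"claw":50},{"travel":[0,0,-1],"yaw":0,"claw":50},{"travel":[-0.3,0,-1],"yaw":0,"claw":50},{"travel":[-0.9,0,-0.3],"yaw":0,"claw":50},{"travel":[-1,0,0],"yaw":0,"claw":50},{"travel":[-1,0,0],"yaw":0,"claw":50},{"travel":[-0.5,0,0],"yaw":0,"claw":50},{"travel":[0,0,0],"yaw":0,"claw":50}]'; python3 - <<'E'
from comp import *
t=vision.get_image("top");s=vision.get_image("side")
def T(im,u,v,w,h,k): return cv2.resize(im[v-h//2:v+h//2,u-w//2:u+w//2],None,fx=k,fy=k,interpolation=cv2.INTER_CUBIC)
save("g.png",np.hstack([T(s["image"],269,205,80,120,5),T(t["image"],292,197,80,120,5)]))
for q in("bottle_center","dish_center","flask_center","scale_center"):
    for g in vision.trace(t,q)[:1]:
        z={"b":.155,"d":.028,"f":0,"s":.019}[q[0]]
        ys,xs=np.nonzero(g["region"]); print(q,round(g["p"],2),(np.mean([onz(t,x,y,z)[:2] for x,y in zip(xs,ys)],0)*1000).round())
E
```

```text
clock: 28.15
tcp_pos: [0.6469, -0.2185, 0.259]
tool_rot: [3.141, 0.0, 1.893]
ft_force: [-0.1, 0.0, -0.6]
finger_gap: 0.584
grasp_force: 0.0
bottle_center 0.74 [507. 168.]
dish_center 0.64 [ 627. -121.]
flask_center 0.58 [ 768. -123.]
scale_center 0.74 [766.  96.]
```

View pics/g.png

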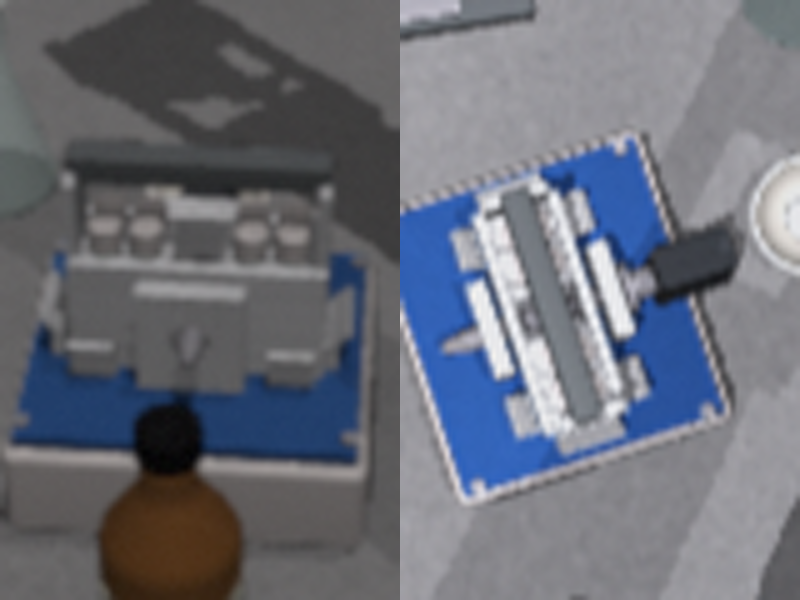

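```bash
python3 - <<'E'
from h import *
t=vision.get_image("top")
b=np.array([.565,.027]); a=.323; ex=np.array([np.cos(a),np.sin(a)]); ey=np.array([-np.sin(a),np.cos(a)])
f=lambda P:((P[:2]-b)@ex*1000,(P[:2]-b)@ey*1000)
for z in(.088,.093): print("tip",f(onz(t,260.6,206,z)))
print("block near/far edge",f(onz(t,252+.2*250,137+.2*272,.108)),f(onz(t,252+.2*334,137+.2*243,.108)))
def warp(z,W):
    src=np.float32([proj(t,[*(b+ex*x/1000+ey*y/1000),z])[0] for x,y in W])
    return cv2.warpPerspective(t["image"],cv2.getPerspectiveTransform(src,np.float32([[0,0],[800,0],[800,280],[0,280]])),(800,280),flags=cv2.INTER_CUBIC)
i=warp(.09,[(17.5,75),(17.5,-25),(-17.5,-25),(-17.5,75)]); j=warp(.09,[(17.5,-10),(17.5,-110),(-17.5,-110),(-17.5,-10)])
for m in(i,j):
    for k in range(10): cv2.line(m,(k*80,0),(k*80,8),(255,0,0),1)
save("k.png",np.vstack([i,j]))
E
```

```text
tip (np.float64(1.0988813424451607), np.float64(57.97813597589153))
tip (np.float64(0.7688424056350999), np.float64(57.85312184125715))
block near/far edge (np.float64(2.1815860630493287), np.float64(-56.93768677587079)) (np.float64(2.8492619112932527), np.float64(-103.36192657925392))
```

View pics/k.png

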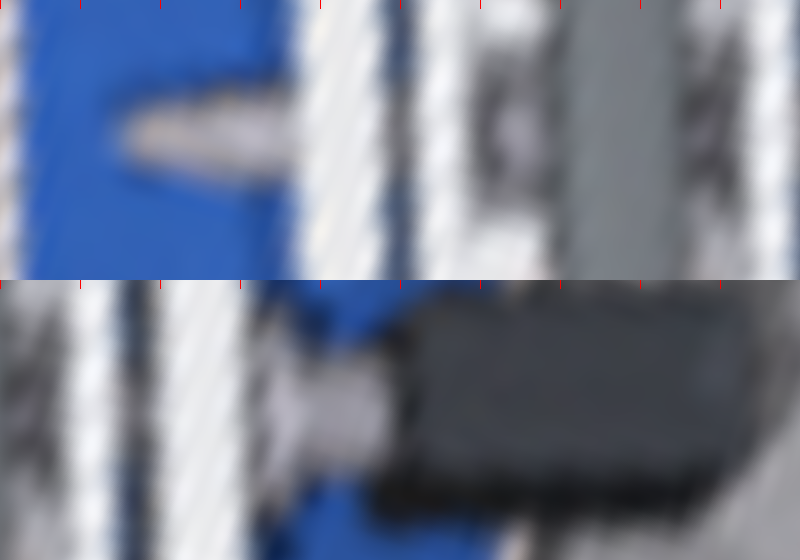

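```bash
python3 to.py .6066 -.0974 .1 1.894
```

```text
t 28.5 pos [ 0.6466 -0.2156  0.2586] rot [ 3.141 -0.     1.896] F [-0.2  0.1  0.4] gap 49.8 grip 0.0
turn units 0.023 travel units [ 2.497 -0.008  3.172]
```

```bash
python3 -m inch '[{"travel":[0.5,0,0],"yaw":0,"claw":0},{"travel":[0.9,0,0.2],"yaw":0,"claw":0},{"travel":[0.7,0,0.6],"yaw":0,"claw":0},{"travel":[0.4,0,0.9],"yaw":0,"claw":0},{"travel":[0,0,0.8],"yaw":0,"claw":0},{"travel":[0,0,0.5],"yaw":0,"claw":0},{"travel":[0,0,0.17],"yaw":0,"claw":0},{"travel":[0.1,0,0],"yaw":0,"claw":0},{"travel":[0.1,0,0],"yaw":0,"claw":0},{"travel":[0.05,0,0],"yaw":0,"claw":0},{"travel":[0.05,0,0],"yaw":0,"claw":0},{"travel":[0,0,0],"yaw":0,"claw":0}]'; for i in 1 2; do python3 -m inch '[{"travel":[0.04,0,0],"yaw":0,"claw":0},{"travel":[0,0,0],"yaw":0,"claw":0}]'|grep -E "tcp|ft"; done
```

```text
clock: 30.0
tcp_pos: [0.6023, -0.084, 0.1002]
tool_rot: [3.141, 0.0, 1.895]
ft_force: [0.1, -0.7, 0.0]
finger_gap: -0.0
grasp_force: 0.0
tcp_pos: [0.6014, -0.0822, 0.0997]
ft_force: [0.0, -0.4, 0.1]
tcp_pos: [0.6011, -0.0807, 0.0999]
ft_force: [0.8, -1.1, -0.0]
```

```bash
for i in 1 2; do python3 -m inch '[{"travel":[0.03,0,0],"yaw":0,"claw":0},{"travel":[0,0,0],"yaw":0,"claw":0}]'|grep -E "tcp|ft"; done
```

```text
tcp_pos: [0.6013, -0.0801, 0.1006]
ft_force: [1.4, -4.9, 1.8]
tcp_pos: [0.6016, -0.0796, 0.1013]
ft_force: [1.5, -6.7, 2.8]
```

```bash
for i in 1 2; do python3 -m inch '[{"travel":[0.03,0,0],"yaw":0,"claw":0},{"travel":[0,0,0],"yaw":0,"claw":0}]'|grep -E "tcp|ft"; done
```

```text
tcp_pos: [0.6018, -0.0793, 0.102]
ft_force: [2.5, -9.3, 3.8]
tcp_pos: [0.602, -0.0789, 0.1026]
ft_force: [1.6, -11.9, 4.3]
```

The pin resists at once, so the collar is home. Back off and take a last measurement.

```bash
python3 -m inch '[{"travel":[-0.2,0,0],"yaw":0,"claw":0},{"travel":[-0.4,0,0],"yaw":0,"claw":0},{"travel":[-0.3,0,-0.5],"yaw":0,"claw":0},{"travel":[0,0,-0.9],"yaw":0,"claw":0},{"travel":[0,0,-1],"yaw":0,"claw":0},{"travel":[-0.6,0,-0.7],"yaw":0,"claw":40},{"travel":[-1,0,0],"yaw":0,"claw":40},{"travel":[-1,0,0],"yaw":0,"claw":40},{"travel":[-0.5,0,0],"yaw":0,"claw":40},{"travel":[0,0,0],"yaw":0,"claw":40},{"travel":[0,0,0],"yaw":0,"claw":40}]'; python3 - <<'E'
from fit import *
t=vision.get_image("top");s=vision.get_image("side")
b=np.array([.565,.027]); a=.323; ex=np.array([np.cos(a),np.sin(a)]); ey=np.array([-np.sin(a),np.cos(a)])
T=t["image"].astype(float)
# red-blue profile along the pin line near tip, z=.09
for y in range(50,70): 
    u=proj(t,[*(b+ey*y/1000+ex*.001),.09])[0]; c=cv2.getRectSubPix(t["image"],(1,1),(float(u[0]),float(u[1])))[0,0]; print(y,c,end=" ")
im=s["image"][150:250,215:315]; save("m.png",cv2.resize(im,(600,600),interpolation=cv2.INTER_CUBIC))
print()
for z in(.084,.09,.096): print(z,((proj(s,[*(b+ey*.062),z])-[215,150])*6).round())
E
```

```text
clock: 32.88
tcp_pos: [0.6622, -0.2635, 0.2538]
tool_rot: [-3.141, -0.002, 1.895]
ft_force: [-0.3, -0.1, 0.9]
finger_gap: 0.47
grasp_force: 0.0
50 [165 163 172] 51 [162 160 169] 52 [160 158 167] 53 [159 157 167] 54 [159 157 167] 55 [155 153 164] 56 [152 151 162] 57 [149 150 162] 58 [136 142 162] 59 [116 129 162] 60 [ 97 118 165] 61 [ 79 108 169] 62 [ 63 100 174] 63 [ 56  97 178] 64 [ 53  97 180] 65 [ 50  96 181] 66 [ 49  96 181] 67 [ 48  96 180] 68 [ 47  96 180] 69 [ 51  97 180] 
0.084 [[307. 432.]]
0.09 [[307. 420.]]
0.096 [[307. 408.]]
```

View pics/m.png

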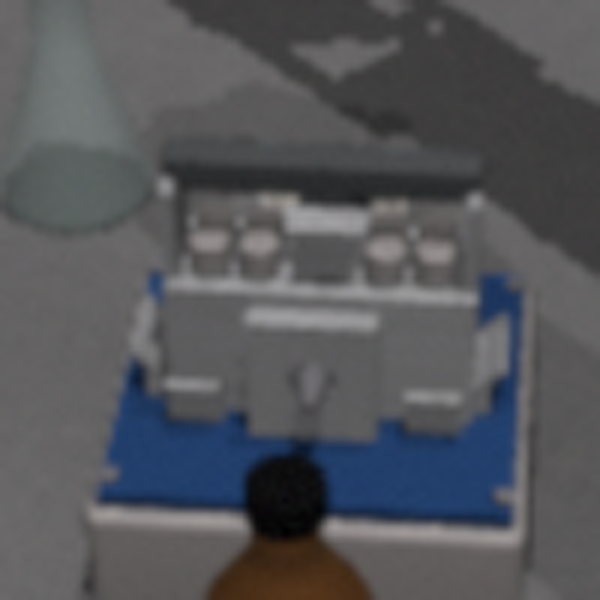

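```bash
python3 -c "
from rig import robot; print(robot.hand_in())"
```

```text
the job is handed in; nothing more can be done
None
```

I handed the job in at about 33 s: the rack is seated flat in the cradle, the pin is through both cheeks and the rack, and everything is let go. A 12 N push on the pin's block found the collar hard against the cheek; the last pictures put the tip 1 to 2 mm short of its full reach, which I take to be blur and the pin sagging slightly in its holes. The bottle, dish, flask and scale measured within 2 mm of where they stood.

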